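# Unlock the pawn box and hold its sprung lid open

### The job

The lid of the clear pawn box on the steel shelf is sprung shut and locked by the red press-and-turn knob at its front corner. Push the knob down and, while it is down, turn it a quarter turn anticlockwise (seen from above) so that its tongue swings off the lid; then raise the lid by its yellow grip and hold it still, open at about 60 degrees from shut, so that the pawns can be counted. Finish while still holding the lid there - it falls shut if let go - and leave the token tower, clamp and dice cup where they stand.

Things in the scene. Friction and masses are not known exactly. Their poses are not given: they have to be found in the camera images.
- box: the clear plastic box of wooden pawns, 150 mm (its x) by 250 mm (its y) by 90 mm high, fixed to the shelf; origin at the centre of its underside, x points from its front to its hinge side (the front looks roughly to the robot), y to its left, z up. A white post, 60 x 56 mm, 88 mm high, stands against its front left corner (centre at x -106, y +100 mm) and carries the knob
- knob (a joint): how far the red knob is pushed down, m: 0 up, 0.008 fully down; a spring pushes it up with 3 N at rest and 8 N fully down, also during turning. Pushed at least 6 mm down it is free to turn; otherwise an inner stop blocks it firmly after about 8 degrees (do not force it). Past about 67 degrees of turn it can spring up again, and then stays turned
- catch (a joint): turn of the knob and its red tongue about the vertical, rad: 0 = locked, tongue pointing along the box's +x over the lid's edge; grows anticlockwise seen from above to a stop at 1.57 (tongue along the box's +y, clear of the lid; it is clear from about 1.0). Light friction, stays where left
- knob_mid (a point): centre of the red knob's upright grip bar, on the turning axis, 112 mm in front of the box's centre and 100 mm to its left, 135 mm above the shelf when the knob is up. The bar is 40 mm long (along the tongue: this point's x axis), 14 mm thick and 34 mm high (17 mm above and below this point); below it are a stem of 20 mm diameter and, from 29 mm below this point, the turning disc (36 mm diameter) with the tongue (52 mm long from the axis, 14 mm wide, 6 mm thick)
- lid (a joint): opening angle of the lid, rad: 0 shut, positive open, stop at 1.4; 60 degrees is 1.047. Its weight and a spring shut it from every angle, with about 2 N at the yellow grip
- flap: the moving lid: clear panel 150 x 250 x 6 mm with a blue rim, with the yellow grip in front on a blue neck; origin in the middle of the hinge line, x axis away from the grip (as the box's x when shut), y along the hinge
- grip_mid (a point): centre of the lid's yellow grip, a round bar of 22 mm diameter and 36 mm length lying parallel to the hinge line, 200 mm from the hinge line; shut: 46 mm in front of the lid's front edge, 93 mm above the shelf, free space below; 50 mm to the right of the box's middle. The blue neck to the lid is 14 mm wide and 6 mm thick
- lid_hinge (a point): middle of the lid's hinge line, at the box's far upper edge, 77 mm behind the box's centre and 93 mm above the shelf; the hinge line runs along the box's y
- tower: bystander: blue three-tier token tower, 80 mm diameter at the foot, 90 mm high; origin at the centre of its underside
- clamp: bystander: small aluminium clamp lying flat, about 120 x 70 x 20 mm; origin at its middle underside
- cup: bystander: green dice cup with rubber foot, 74 mm diameter at the rim, 90 mm high; origin at the centre of its underside

How it is judged:
By the outcome, as a careful person would: the job done as asked, in the order asked, and still so for the second after the job is handed in, while the arm keeps its last pose, push and grip.
It also fails if it takes over 54 s, if anything falls off the work surface, if the arm or the gripper's body presses on something with over 40 N, if the wrist force passes 120 N, or if a joint passes its speed limit or range.

### The arm

A 6-joint arm with a two-finger parallel gripper is mounted at the origin on the work surface. World frame = base frame: x ahead of the robot, y to its left, z up, the work surface at z = 0. Lengths are in m, angles in rad, forces in N, time in s.
With the tool pointing down it reaches from about 0.3 to 0.875 m from the base axis. Payload 6.4 kg.
Tool frame: the origin (TCP) lies at the centre of the arm's flange, where the gripper is bolted on; the fingertips stand 166 mm ahead of it and the grasp point (between the pads) lies 147 mm ahead of it; z points along the fingers, y is the line along which they close (so a half turn about z gives the same grasp; the last joint's range is limited). The gripper opens to 88 mm and grips with 3 to 60 N. Pads are 18 mm wide; open, the fingers measure 123 mm over their backs; the gripper's body (75 mm by 187 mm) begins 45 mm behind the grasp point.
Start: joints at [-1.326, 0.181, 1.607, -0, 1.354, -0.206], TCP at [0.251, -0.518, 0.405] pointing down, gripper open.
Joint ranges: [-2.99, 2.99], [-0.89, 2.07], [0.3, 2.58], [-1.14, 4.28], [0, 2.63], [-3.12, 3.12]. Speed limits (rad/s): [2.57, 2.57, 3.01, 3.14, 3.14, 3.14].

### API

Orientations are given as a rotation vector (axis times angle).
In Python, from station import * gives the robot as it stands.
- The arm moves only by the tool apply_moves, never from a script. Its argument "increments" is a list that holds one entry, the list of rows, each a list of 6 numbers: the shift along the tool's x, y, z in cm, then the turn, a rotation vector about the tool's x, y, z in degrees. A call has 1 to 10 rows; each row shifts and turns the commanded pose from where the row before left it, along the tool's axes as they then stand; what a row does not reach is not made up. A row lasts 1/10 s, in which the tool goes at most 50 mm and 8.59 degrees, less where a joint would pass 70% of its speed; a pose out of reach is approached as far as the arm can. A call is refused whole if a number of a shift passes 5 or a number of a turn 8.59, either way. A call with a gripper value outside its range is refused whole. "gripper" is the opening, from 0 (shut) to 1 (fully open), set as the call begins (left out, the last holds). The fingers move at their own pace and stop on an object; the grip force is fixed at half the most. Time passes only in rows, so rows that do not move let the fingers close. It gives the time, the measured TCP pose, the force, the opening and the grip force at its end, in the units of the state.
- get_state(): the state, without advancing time (a new reading comes with each control period).
- grab_frame(name): name is "scene" or "top" or "wrist"; returns the picture (420x560x3 uint8, red, green, blue); there is no depth.
- camera_info(name): a dict with "vertical_fov" (degrees; the focal length in pixels is half the picture's height over the tangent of half this angle, whatever the lens; pixels are square), "cx", "cy" (the principal point, pixels), "xyz" and "attitude" of the camera in the world; the wrist camera has in their place "tool_from_camera" (4x4, takes a point from camera to tool coordinates, whose origin is the TCP and whose axes are the flange's). Camera axes: x right, y down, z forward; pixel columns grow to the right and rows downward; lengths in m; the calibration is good to about 2 mm. The wrist camera is an equidistant fisheye: a pixel r from the principal point sees the ray r / f radians off the axis. A picture is of the moment at which its call begins: read the wrist's pose just before it. camera_info takes no time and is no camera call.
- close_job(): hands the job in; it is judged then, once.
The state is a dict: "t": time; "joint_pos": joint angles; "qd": joint speeds; "effort": joint torques, N m; "tool_pos": TCP position; "orientation": TCP orientation; "wrist_force": force on the tool from outside, world axes, zero at the start; "ft_torque": the same for the moment, N m; "gripper_width": opening from 0.0 (shut) to 1.0 (fully open); "finger_force": force on a finger pad.
Only numpy, scipy, OpenCV 4.12 (cv2) and the standard library are available. Lean on these libraries where they do the work, as an engineer would, in place of code of your own. Each camera call takes 0.05 s, during which the arm holds its last target. There are 200 camera calls.

## Working session

There is one attempt and no reset: what is moved stays moved. The work goes in short steps, Python scripts to look and compute and a tool call to move; the robot and the scene stay as the last step left them, time stands still between calls to the robot, and variables do not carry over. Pictures are saved under pics/ and viewed, at most 10 in all, crops included, and the job is handed in when it is done.

Besides the shell and the picture viewer there is one more tool, called after ">>>" as name([rows], argument=value, ...), one row to a line, values as JSON. apply_moves: Moves the arm, as the interface text tells. Its arguments: {"type":"object","properties":{"increments":{"type":"array"},"gripper":{"type":"number"}},"required":["increments"]}

```bash
mkdir -p pics; ls; python3 - <<'E'
from station import *
import cv2
for n in("scene","top"):
    im=grab_frame(n); cv2.imwrite(f"pics/{n}0.png",im[:,:,::-1]); print(n,camera_info(n))
print(camera_info("wrist")); print(get_state())
a=cv2.imread("pics/scene0.png");b=cv2.imread("pics/top0.png")
import numpy as np
cv2.imwrite("pics/both.png",cv2.resize(np.vstack([a,b]),None,fx=.71,fy=.71))
E
```

```text
pics
scene {'vertical_fov': 54.482311405516725, 'cx': 277.5597029047184, 'cy': 208.2154945659229, 'xyz': array([1.09038437, 0.46556583, 0.62954308]), 'attitude': array([-1.01384805, -2.31981037,  1.18432174])}
top {'vertical_fov': 52.590156178296695, 'cx': 282.08758869149193, 'cy': 207.77006858946675, 'xyz': array([ 0.43947971, -0.00457561,  0.96552192]), 'attitude': array([-2.10331452,  2.15025945, -0.22974592])}
{'vertical_fov': 65.70646984690485, 'cx': 282.26891509051165, 'cy': 207.54759007940086, 'tool_from_camera': array([[ 3.59607653e-04, -9.46867382e-01, -3.21624054e-01,
         8.35666048e-02],
       [ 9.99999145e-01, -6.37762894e-05,  1.30585703e-03,
        -1.06354120e-03],
       [-1.25698542e-03, -3.21624249e-01,  9.46866549e-01,
         1.93212911e-02],
       [ 0.00000000e+00,  0.00000000e+00,  0.00000000e+00,
         1.00000000e+00]])}
{'t': 0.1, 'joint_pos': array([-1.32629553e+00,  1.81464932e-01,  1.60788474e+00, -2.84387520e-05,
        1.35379020e+00, -2.06292108e-01]), 'qd': array([ 0.0011439 ,  0.00011306, -0.00268685, -0.00136006,  0.00014717,
       -0.00112896]), 'effort': array([ 7.31315977e-04, -4.34819663e+01, -3.42696583e+01,  7.03414413e-02,
        3.39945790e-02, -3.96488917e-05]), 'tool_pos': array([ 0.25047746, -0.51733319,  0.4039123 ]), 'orientation': array([-3.06061844e+00, -7.01787137e-01,  8.99917002e-05]), 'wrist_force': array([-0.54127697,  0.16279959, -0.32690717]), 'ft_torque': array([ 0.01599326, -0.02042924, -0.0293655 ]), 'finger_force': 0.0, 'gripper_width': 0.9972900717821785}
```

View pics/scene0.png

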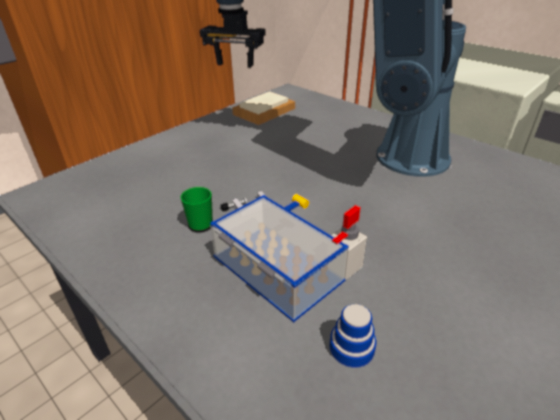

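View pics/top0.png

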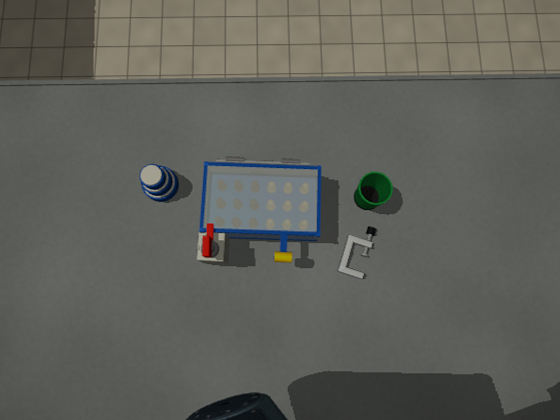

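The scene picture shows the box with its yellow grip at (299,201) and the red knob at (351,216). In the top view the grip is at (283,257), the knob at (209,243) and the lid's blue rim at about (204..321, 163..237), with the clamp to its right.

```bash
cat > h.py <<'E'
from station import *
import numpy as np, cv2
from scipy.spatial.transform import Rotation as R
def ray(n,u,v):
    c=camera_info(n); f=210/np.tan(np.radians(c["vertical_fov"]/2))
    d=np.array([(u-c["cx"])/f,(v-c["cy"])/f,1])
    return np.array(c["xyz"]),R.from_rotvec(c["attitude"]).as_matrix()@d
def onz(n,u,v,z):
    o,d=ray(n,u,v); return o+d*(z-o[2])/d[2]
def two(p,q):
    (o1,d1),(o2,d2)=ray("top",*p),ray("scene",*q)
    s=np.linalg.lstsq(np.c_[d1,-d2],o2-o1,rcond=None)[0]
    a,b=o1+s[0]*d1,o2+s[1]*d2
    return (a+b)/2,np.linalg.norm(a-b)
def mask(im,lo,hi):
    m=cv2.inRange(cv2.cvtColor(im,cv2.COLOR_RGB2HSV),lo,hi)
    n,l,s,c=cv2.connectedComponentsWithStats(m); 
    return (l==1+s[1:,4].argmax()) if n>1 else m>0
RED=((0,150,90),(6,255,255)); YEL=((20,150,90),(35,255,255)); BLU=((105,150,60),(125,255,255))
def cen(m): y,x=np.nonzero(m); return x.mean(),y.mean()
E
python3 - <<'E'
from h import *
t=cv2.imread("pics/top0.png")[:,:,::-1].copy(); s=cv2.imread("pics/scene0.png")[:,:,::-1].copy()
ty,sy=cen(mask(t,*YEL)),cen(mask(s,*YEL)); print("yel",ty,sy,two(ty,sy),onz("top",*ty,.095))
ty,sy=cen(mask(t,*RED)),cen(mask(s,*RED)); print("red",ty,sy,two(ty,sy))
m=mask(t,*BLU); y,x=np.nonzero(m); k=(x>198)&(x<327)&(y<240)
r=cv2.minAreaRect(np.c_[x[k],y[k]].astype(np.float32)); 
P=np.array([onz("top",*p,.096) for p in cv2.boxPoints(r)]); print(P,P.mean(0))
# red bar top (at z .152) front end
y,x=np.nonzero(mask(t,*RED)); print([ (v,x[y==v].min(),x[y==v].max()) for v in np.unique(y)])
e=P-np.roll(P,1,0); print(np.linalg.norm(e,axis=1),np.degrees(np.arctan2(e[:,1],e[:,0])))
E
```

```text
yel (np.float64(283.02312138728325), np.float64(256.57225433526014)) (np.float64(300.55970149253733), np.float64(200.34328358208955)) (array([ 0.51001154, -0.02218196,  0.09480348]), np.float64(0.0019715718846111748)) [ 0.51059672 -0.02296175  0.095     ]
red (np.float64(207.07692307692307), np.float64(239.99547511312218)) (np.float64(351.0618181818182), np.float64(216.36)) (array([0.53974898, 0.127904  , 0.14302103]), np.float64(0.008164210029882973))
[[ 0.55608302  0.14885537  0.096     ]
 [ 0.71565849  0.14529023  0.096     ]
 [ 0.7010291  -0.11082144  0.096     ]
 [ 0.54151527 -0.09839557  0.096     ]] [0.62857147 0.02123215 0.096     ]
[(np.int64(223), np.int64(208), np.int64(208)), (np.int64(224), np.int64(207), np.int64(212)), (np.int64(225), np.int64(207), np.int64(212)), (np.int64(226), np.int64(207), np.int64(212)), (np.int64(227), np.int64(207), np.int64(212)), (np.int64(228), np.int64(207), np.int64(212)), (np.int64(229), np.int64(207), np.int64(212)), (np.int64(230), np.int64(207), np.int64(212)), (np.int64(231), np.int64(207), np.int64(212)), (np.int64(232), np.int64(20
[... 547 characters left out ...]
244), np.int64(203), np.int64(209)), (np.int64(245), np.int64(203), np.int64(209)), (np.int64(246), np.int64(203), np.int64(209)), (np.int64(247), np.int64(203), np.int64(209)), (np.int64(248), np.int64(203), np.int64(208)), (np.int64(249), np.int64(202), np.int64(208)), (np.int64(250), np.int64(202), np.int64(208)), (np.int64(251), np.int64(202), np.int64(208)), (np.int64(252), np.int64(202), np.int64(208)), (np.int64(253), np.int64(202), np.int64(208)), (np.int64(254), np.int64(202), np.int64(208)), (np.int64(255), np.int64(202), np.int64(208)), (np.int64(256), np.int64(204), np.int64(207))]
[0.24767973 0.15961529 0.25652916 0.15999707] [ 86.62809597  -1.27985529 -93.26924783 175.54574489]
```

>>> apply_moves([
  [[2.5,-2.1,0,0,0,0],[3.2,-2.7,0,0,0,0],[3.2,-2.7,0,0,0,0],[3.2,-2.7,0,0,0,0],[3.2,-2.7,0,0,0,0],[3.2,-2.7,0,0,0,0],[3.2,-2.7,0,0,0,0],[3.2,-2.7,0,0,0,0],[3.2,-2.7,0,0,0,0],[3.2,-2.7,0,0,0,0]],
])

```text
t: 1.1
tool_pos: [0.4175, -0.1418, 0.4046]
orientation: [-3.062, -0.702, 0.0]
wrist_force: [0.8, -0.0, 0.2]
gripper_width: 0.999
finger_force: 0.0
```

>>> apply_moves([
  [[3.2,-2.7,0,0,0,0],[3.2,-2.7,0,0,0,0],[3.2,-2.7,0,0,0,0],[3.2,-2.7,0,0,0,0],[3.2,-2.7,0,0,0,0],[3.2,-2.7,0,0,0,0],[0,0,0,0,0,6],[0,0,0,0,0,8],[0,0,0,0,0,8],[0,0,0,0,0,7]],
])

```text
t: 2.1
tool_pos: [0.5193, 0.0862, 0.4042]
orientation: [-3.14, 0.095, 0.002]
wrist_force: [-0.2, -0.2, 0.4]
gripper_width: 1.003
finger_force: 0.0
```

```bash
cat >> h.py <<'E'
def T():
    s=get_state(); return np.array(s["tool_pos"]),R.from_rotvec(s["orientation"])
def wray(T_,u,v):
    c=camera_info("wrist"); f=210/np.tan(np.radians(c["vertical_fov"]/2)); p,r=T_
    a=np.array([u-c["cx"],v-c["cy"]]); n=np.hypot(*a); th=n/f
    d=np.r_[a/n*np.sin(th),np.cos(th)]; M=c["tool_from_camera"]
    return p+r.apply(M[:3,3]),r.apply(M[:3,:3]@d)
def won(T_,u,v,z):
    o,d=wray(T_,u,v); return o+d*(z-o[2])/d[2]
E
python3 - <<'E'
from h import *
t=T(); im=grab_frame("wrist"); cv2.imwrite("pics/w1.png",im[:,:,::-1])
print(t[0],np.degrees(np.arctan2(*t[1].as_matrix()[[1,0],0])),t[1].as_matrix()[:,2],get_state()["t"])
c=cen(mask(im,*YEL)); print("yel",c,won(t,*c,.097))
m=mask(im,*RED); y,x=np.nonzero(m); print("red",cen(m),x.min(),x.max(),y.min(),y.max())
E
```

```text
[0.51933199 0.08619137 0.4041698 ] -3.451891529197033 [-1.08687708e-03  4.79725362e-05 -9.99999408e-01] 2.15
yel (np.float64(394.2418136020151), np.float64(195.1801007556675)) [ 0.51060366 -0.02078806  0.097     ]
red (np.float64(230.4788643533123), np.float64(180.05299684542587)) 218 242 129 226
```

View pics/w1.png

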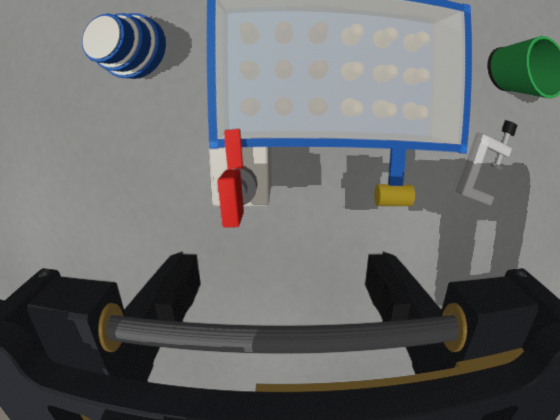

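The wrist view shows the knob bar at about (219..242, 170..226), the tongue above it to v=129, and the yellow grip at (394,195). The box edges are level in the picture, so the yaw is right.

```bash
python3 - <<'E'
from h import *
t=T(); im=cv2.imread("pics/w1.png")[:,:,::-1].copy()
m=mask(im,*RED); y,x=np.nonzero(m)
for v in range(164,228,6): print(v,x[y==v].min(),x[y==v].max(),won(t,x[y==v].min(),v,.152)[:2],won(t,x[y==v].max(),v,.152)[:2])
print(x[y==226],x[y==225])
k=y>172; print(won(t,x[k].mean(),y[k].mean(),.148))
b=mask(im,*BLU); ys,xs=np.nonzero(b); f=[(u,ys[(xs==u)&(ys>120)].mean()) for u in (255,290,330,360,430,455)]
P=np.array([won(t,*p,.096)[:2] for p in f]); print(P, np.degrees(np.polyfit(P[:,1],P[:,0],1)[0]))
g=mask(im,*YEL); ys,xs=np.nonzero(g); print(xs.min(),xs.max(),ys.min(),ys.max())
E
```

```text
164 227 242 [0.55959168 0.12449186] [0.55870868 0.11338899]
170 227 238 [0.55509675 0.12497534] [0.5544556  0.11678073]
176 221 236 [0.55092006 0.13000163] [0.55004974 0.11872773]
182 218 235 [0.54651781 0.1328247 ] [0.54554588 0.11995317]
188 219 236 [0.54183562 0.13262018] [0.54088815 0.11968975]
194 219 236 [0.53716526 0.13319606] [0.53623943 0.12018988]
200 220 237 [0.53239013 0.13301299] [0.53148781 0.11994039]
206 221 238 [0.52756318 0.13283893] [0.52668367 0.11969595]
212 221 238 [0.52273075 0.13345875] [0.52187291 0.12022819]
218 222 239 [0.51778535 0.13330742] [0.51694953 0.11999828]
224 223 238 [0.51277452 0.13316548] [0.51205654 0.12133789]
[223 224 225 226 227 228 229 230 231 232 233 234 235 236 237] [223 224 225 226 227 228 229 230 231 232 233 234 235 236 237 238]
[0.53105857 0.12704153 0.148     ]
[[ 0.56737445  0.10758523]
 [ 0.56474328  0.07651694]
 [ 0.56278906  0.04069045]
 [ 0.56121553  0.01302294]
 [ 0.55685156 -0.05755705]
 [ 0.55517757 -0.08612905]] 3.5257399477419904
375 414 185 205
```

>>> apply_moves([
  [[0.3,-1.4,0,0,0,0],[0.3,-1.4,0,0,0,0],[0.3,-1.3,1,0,0,0],[0,0,2.5,0,0,0],[0,0,2.5,0,0,0],[0,0,2.5,0,0,0],[0,0,2,0,0,0],[0,0,1.3,0,0,0],[0,0,0,0,0,0],[0,0,0,0,0,0]],
])

```text
t: 3.15
tool_pos: [0.531, 0.1268, 0.2869]
orientation: [-3.14, 0.086, -0.0]
wrist_force: [0.4, -0.3, -0.7]
gripper_width: 1.0
finger_force: 0.0
```

```bash
python3 - <<'E'
from h import *
t=T(); im=grab_frame("wrist"); cv2.imwrite("pics/w2.png",im[:,:,::-1]); print(t[0])
E
```

```text
[0.53100563 0.12676935 0.28689663]
```

View pics/w2.png

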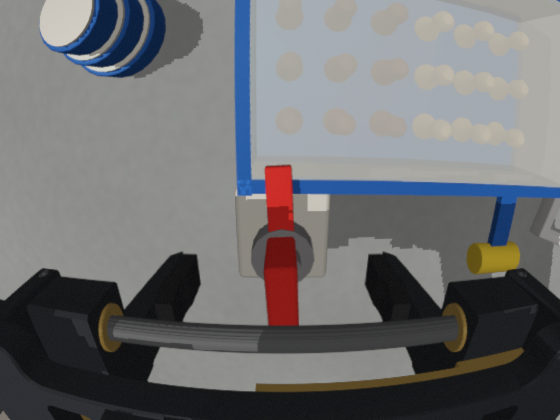

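The knob bar (centre u≈282) stands midway between the fingers (pads at about u 198 and 367). I close the gripper on it.

>>> apply_moves([
  [[0,0,0,0,0,0],[0,0,0,0,0,0],[0,0,0,0,0,0],[0,0,0,0,0,0],[0,0,0,0,0,0],[0,0,0,0,0,0],[0,0,0,0,0,0],[0,0,0,0,0,0]],
], gripper=0)

```text
t: 4.0
tool_pos: [0.5307, 0.1263, 0.2867]
orientation: [3.14, -0.087, -0.0]
wrist_force: [-0.2, 0.5, -0.3]
gripper_width: 0.297
finger_force: 0.0
```

>>> apply_moves([
  [[0,0,0.2,0,0,0],[0,0,0.2,0,0,0],[0,0,0.2,0,0,0],[0,0,0.2,0,0,0],[0,0,0.05,0,0,0],[0,0,0,0,0,0],[0,0,0,0,0,0]],
])

```text
t: 4.7
tool_pos: [0.531, 0.1266, 0.2789]
orientation: [-3.14, 0.087, -0.002]
wrist_force: [-1.5, 2.3, 7.5]
gripper_width: 0.157
finger_force: 35.1
```

>>> apply_moves([
  [[0,0,0.1,0,0,0],[0,0,0,0,0,0],[0,0,0,0,0,0]],
])

```text
t: 5.0
tool_pos: [0.531, 0.1267, 0.2781]
orientation: [-3.14, 0.087, -0.002]
wrist_force: [-2.0, 2.6, 9.0]
gripper_width: 0.158
finger_force: 35.2
```

>>> apply_moves([
  [[0,0,0,0,0,-4],[0,0,0,0,0,-5],[0,0,0,0,0,-5],[0,0,0,0,0,-5],[0,0,0,0,0,0]],
])

```text
t: 5.5
tool_pos: [0.531, 0.1269, 0.2781]
orientation: [-3.11, -0.437, -0.002]
wrist_force: [-2.6, 3.2, 8.7]
gripper_width: 0.155
finger_force: 35.3
```

```bash
python3 -c "
from h import *
s=get_state();print(s['wrist_force'],s['ft_torque'])"
```

```text
[-2.62745756  3.23863162  8.68104405] [0.62656282 0.36189247 0.06922554]
```

>>> apply_moves([
  [[0,0,0,0,0,-7],[0,0,0,0,0,-8],[0,0,0,0,0,-8],[0,0,0,0,0,-8],[0,0,0,0,0,-8],[0,0,0,0,0,-8],[0,0,0,0,0,-8],[0,0,0,0,0,-8],[0,0,0,0,0,-6],[0,0,0,0,0,0]],
])

```text
t: 6.5
tool_pos: [0.5304, 0.1275, 0.2781]
orientation: [-2.314, -2.121, -0.002]
wrist_force: [-6.6, 7.1, 10.6]
gripper_width: 0.16
finger_force: 35.4
```

```bash
python3 - <<'E'
from h import *
s=get_state();print(s['wrist_force'],s['ft_torque']); t=T(); print(np.degrees(np.arctan2(*t[1].as_matrix()[[1,0],0])))
im=grab_frame("top"); cv2.imwrite("pics/t2.png",cv2.resize(im[140:340,120:400,::-1],None,fx=2,fy=2))
E
```

```text
[-6.58506939  7.05290098 10.64587662] [ 1.09193356e+00  7.75602365e-01 -6.28931279e-04]
85.02525244696682
```

View pics/t2.png

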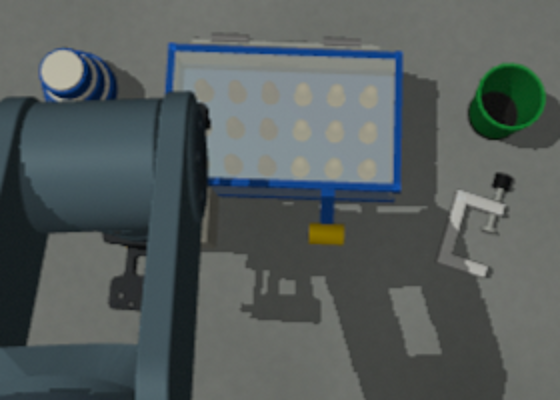

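The arm hides the knob, but it turned through 88° with almost no torque. I release it and lift to check.

>>> apply_moves([
  [[0,0,0,0,0,0],[0,0,0,0,0,0],[0,0,0,0,0,0],[0,0,0,0,0,0],[0,0,0,0,0,0],[0,0,-1.5,0,0,0],[0,0,-3,0,0,0],[0,0,-3,0,0,0],[0,0,-3,0,0,8],[0,0,-1.5,0,0,8]],
], gripper=0.85)

```text
t: 7.55
tool_pos: [0.5312, 0.1263, 0.4013]
orientation: [2.594, 1.767, 0.006]
wrist_force: [1.1, 0.1, -1.2]
gripper_width: 0.846
finger_force: 0.0
```

>>> apply_moves([
  [[0,0,0,0,0,8.5],[0,0,0,0,0,8.5],[0,0,0,0,0,8.5],[0,0,0,0,0,8.5],[0,0,0,0,0,8.5],[0,0,0,0,0,8.5],[0,0,0,0,0,8.5],[0,0,0,0,0,8.5],[0,0,0,0,0,4.5],[0,0,0,0,0,0]],
])

```text
t: 8.55
tool_pos: [0.5307, 0.1263, 0.3981]
orientation: [-3.14, 0.102, -0.001]
wrist_force: [-0.1, -0.6, -0.5]
gripper_width: 0.853
finger_force: 0.0
```

```bash
python3 - <<'E'
from h import *
t=T(); im=grab_frame("wrist"); cv2.imwrite("pics/w3.png",im[:,:,::-1])
print(t[0],np.degrees(np.arctan2(*t[1].as_matrix()[[1,0],0])))
c=cen(mask(im,*YEL)); print("yel",c,won(t,*c,.097))
E
```

```text
[0.53066684 0.12629725 0.39810554] -3.707788144521042
yel (np.float64(386.81057563587683), np.float64(376.6144578313253)) [0.27540976 0.00540084 0.097     ]
```

View pics/w3.png

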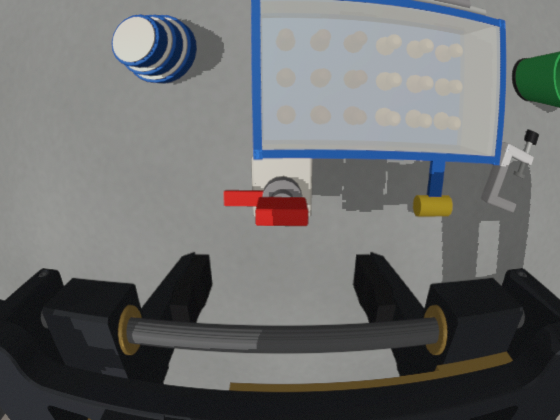

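The tongue now points left (224..265, 198), clear of the lid, with the grip at (433,205). Next I go to the grip and straddle its ends.

>>> apply_moves([
  [[-0.2,2,0,0,0,0],[-0.2,3.2,0,0,0,0],[-0.2,3.2,0,0,0,0],[-0.2,3.2,0,0,0,0],[-0.2,2.2,0,0,0,0],[0,1.1,3,0,0,0],[0,0,4,0,0,0],[0,0,3,0,0,0],[0,0,0,0,0,0],[0,0,0,0,0,0]],
])

```text
t: 9.6
tool_pos: [0.5114, -0.0218, 0.2978]
orientation: [-3.14, 0.099, 0.001]
wrist_force: [1.2, 1.2, 0.8]
gripper_width: 0.85
finger_force: 0.0
```

```bash
python3 - <<'E'
from h import *
t=T(); im=grab_frame("wrist"); cv2.imwrite("pics/w4.png",im[:,:,::-1])
print(t[0],np.degrees(np.arctan2(*t[1].as_matrix()[[1,0],0])))
E
```

```text
[ 0.51142232 -0.02175299  0.29784681] -3.598230966572187
```

View pics/w4.png

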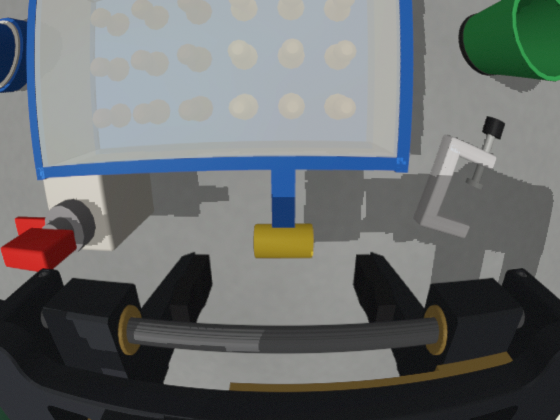

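The grip (283,241) is centred between the pads. I lower and close on it.

>>> apply_moves([
  [[0,0,2,0,0,0],[0,0,2,0,0,0],[0,0,1.2,0,0,0],[0,0,0.5,0,0,0],[0,0,0,0,0,0]],
])

```text
t: 10.15
tool_pos: [0.5115, -0.0217, 0.2407]
orientation: [3.14, -0.1, 0.001]
wrist_force: [-0.9, 0.2, 0.5]
gripper_width: 0.852
finger_force: 0.0
```

```bash
python3 - <<'E'
from h import *
t=T(); im=grab_frame("wrist"); print(t[0])
m=cv2.inRange(cv2.cvtColor(im,cv2.COLOR_RGB2HSV),*YEL); m[:, :215]=0; m[:,350:]=0
n,l,s,c=cv2.connectedComponentsWithStats(m); print(s[1:][s[1:,4]>30],c[1:][s[1:,4]>30])
i=[k for k in range(1,n) if s[k,4]>100 ]
for k in i: print(won(t,*c[k],.1))
E
```

```text
[ 0.5115155  -0.02168982  0.24067191]
[[ 244  269   80   45 3267]
 [ 231  383  119    8  607]] [[283.57636976 292.60146924]
 [289.7446458  386.73476112]]
[ 0.51368907 -0.02179109  0.1       ]
[ 0.44841985 -0.02122999  0.1       ]
```

>>> apply_moves([
  [[0.1,0,0,0,0,0],[0,0,0,0,0,0],[0,0,0,0,0,0],[0,0,0,0,0,0],[0,0,0,0,0,0],[0,0,0,0,0,0],[0,0,0,0,0,0],[0,0,0,0,0,0],[0,0,0,0,0,0]],
], gripper=0)

```text
t: 11.1
tool_pos: [0.5122, -0.0221, 0.2402]
orientation: [3.139, -0.101, -0.0]
wrist_force: [-0.7, -4.1, 0.1]
gripper_width: 0.402
finger_force: 30.0
```

```bash
python3 - <<'E'
import numpy as np
# arc in tool axes (x fwd, z down), 200 mm radius, 60 deg
a=np.radians(np.arange(0,61,3)); x=20*(1-np.cos(a)); z=-20*np.sin(a)
print(np.c_[np.diff(x),np.diff(z)].round(2).tolist())
E
```

```text
[[0.03, -1.05], [0.08, -1.04], [0.14, -1.04], [0.19, -1.03], [0.24, -1.02], [0.3, -1.0], [0.35, -0.99], [0.4, -0.97], [0.45, -0.95], [0.5, -0.92], [0.55, -0.89], [0.59, -0.86], [0.64, -0.83], [0.68, -0.8], [0.72, -0.76], [0.76, -0.72], [0.8, -0.68], [0.83, -0.64], [0.86, -0.59], [0.89, -0.55]]
```

>>> apply_moves([
  [[0.01,-0.5,0,0,0,0],[0.02,-0.55,0,0,0,0],[0.08,-1.04,0,0,0,0],[0.14,-1.04,0,0,0,0],[0.19,-1.03,0,0,0,0],[0,0,0,0,0,0]],
])

```text
t: 11.7
tool_pos: [0.5162, 0.0093, 0.2385]
orientation: [3.116, -0.098, -0.022]
wrist_force: [-24.5, -76.2, 1.3]
gripper_width: 1.003
finger_force: 38.1
```

I put the lift in the y column, so the tool went sideways. I back out straight away.

>>> apply_moves([
  [[-0.19,1.03,0,0,0,0],[-0.14,1.04,0,0,0,0],[-0.08,1.04,0,0,0,0],[-0.03,1.05,0,0,0,0],[0,0,0,0,0,0],[0,0,0,0,0,0]],
])

```text
t: 12.3
tool_pos: [0.5123, -0.022, 0.2403]
orientation: [3.139, -0.1, 0.0]
wrist_force: [-1.4, -7.3, -0.4]
gripper_width: 0.404
finger_force: 30.0
```

```bash
python3 - <<'E'
from h import *
t=T(); im=grab_frame("wrist"); cv2.imwrite("pics/w5.png",im[:,:,::-1]); s=get_state()
print(t[0],s["wrist_force"],s["gripper_width"],s["finger_force"])
E
```

```text
[ 0.51232206 -0.02195124  0.24030192] [-0.49103702 -6.93160474 -0.34591089] 0.4051220357296126 29.981779307127
```

View pics/w5.png

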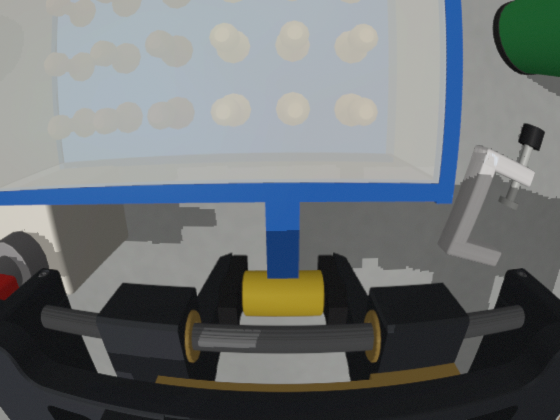

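Everything is back as it was: the grip is held centred at (283,293) and the box and clamp haven't moved. Now I run the arc with the lift in the z column.

>>> apply_moves([
  [[0.01,0,-0.5,0,0,0],[0.02,0,-0.55,0,0,0],[0.08,0,-1.04,0,0,0],[0.14,0,-1.04,0,0,0],[0.19,0,-1.03,0,0,0],[0,0,0,0,0,0]],
])

```text
t: 12.95
tool_pos: [0.5163, -0.022, 0.2823]
orientation: [3.138, -0.098, -0.003]
wrist_force: [-2.2, -7.6, -2.0]
gripper_width: 0.403
finger_force: 30.0
```

Following well, with low force. I continue the arc.

>>> apply_moves([
  [[0.24,0,-1.02,0,0,0],[0.3,0,-1.0,0,0,0],[0.35,0,-0.99,0,0,0],[0.4,0,-0.97,0,0,0],[0.45,0,-0.95,0,0,0],[0.5,0,-0.92,0,0,0],[0.55,0,-0.89,0,0,0],[0,0,0,0,0,0]],
])

```text
t: 13.75
tool_pos: [0.5442, -0.0237, 0.3497]
orientation: [3.138, -0.098, -0.005]
wrist_force: [-6.1, -6.9, 0.2]
gripper_width: 0.403
finger_force: 30.0
```

>>> apply_moves([
  [[0.59,0,-0.86,0,0,0],[0.64,0,-0.83,0,0,0],[0.68,0,-0.8,0,0,0],[0.72,0,-0.76,0,0,0],[0.76,0,-0.72,0,0,0],[0.8,0,-0.68,0,0,0],[0.83,0,-0.64,0,0,0],[0.86,0,-0.59,0,0,0],[0.6,0,-0.38,0,0,0],[0.29,0,-0.17,0,0,0]],
])

```text
t: 14.75
tool_pos: [0.612, -0.0277, 0.4135]
orientation: [3.139, -0.099, -0.004]
wrist_force: [-5.6, -4.6, 2.2]
gripper_width: 0.405
finger_force: 30.0
```

>>> apply_moves([
  [[0,0,0,0,0,0],[0,0,0,0,0,0],[0,0,0,0,0,0]],
])

```text
t: 15.05
tool_pos: [0.6115, -0.0276, 0.4133]
orientation: [3.139, -0.099, -0.004]
wrist_force: [-4.3, -4.9, 1.8]
gripper_width: 0.403
finger_force: 30.0
```

```bash
python3 - <<'E'
from h import *
s=get_state(); print(s["tool_pos"],s["wrist_force"],s["gripper_width"],s["qd"].round(4))
im=grab_frame("scene"); cv2.imwrite("pics/s6.png",cv2.resize(im[60:360,140:440,::-1],None,fx=2,fy=2))
E
```

```text
[ 0.61152722 -0.02764687  0.41328711] [-4.27381947 -4.93475431  1.78611287] 0.4034629432678919 [-0.0005  0.0003 -0.0005 -0.0019 -0.0009 -0.0017]
```

View pics/s6.png

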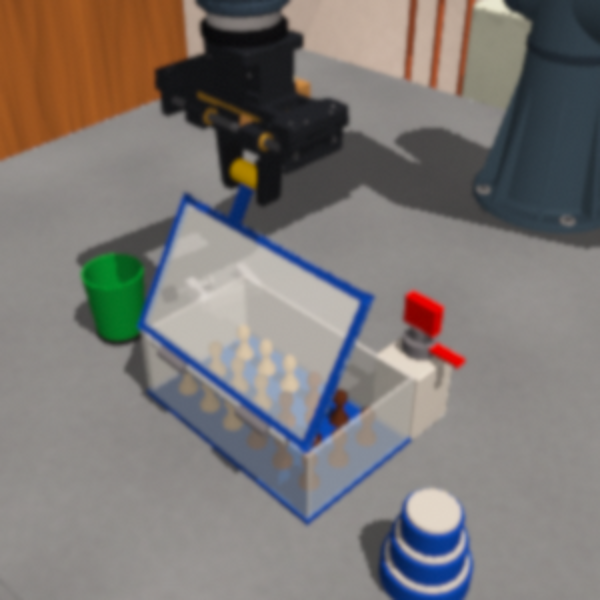

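The lid stands open and held. The rise of 173 mm and advance of 100 mm both give about 60°. The knob is turned and the bystanders are in place.

```bash
python3 -c "
from station import *
print(close_job())"
```

```text
the job is handed in; nothing more can be done
None
```

I handed the job in at about 15 s: the knob is pressed and turned a quarter turn anticlockwise, and the lid is held by its yellow grip at about 60° with the tower, clamp and cup untouched, but one mistyped move dragged the tool about 3 cm sideways while it held the grip (wrist force read 80 N after it, under the 120 N limit; I backed out at once and saw nothing displaced).

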